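# Date-stamp a glass tube in the V-bed coder

### The job

Date-stamp the long glass tube: take it from the white rack, lay it in the V-bed of the hand coder with its lid end towards the robot, and slide it gently along the V until its base is pressed against the stop rod; keep it lightly pressed there for about a second, because it is glass and must not be knocked or forced against the stop. Then press the coder's lever down by its ball, lightly, until the stamp bears on the tube, let the lever rise again, and leave the tube against the stop and everything else where it was.

Things in the scene. Friction and masses are not known exactly. Their poses are not given: they have to be found in the camera images.
- tube: The long straight glass tube, filled, 40 mm in diameter, 110 mm long over all, 0.15 to 0.31 kg, lying on its side in one of the rack's two places, lid end towards the robot. Origin: on its axis at mid-length. Its x axis runs along it from lid to base (y and z turn as it rolls). The last 20 mm at -x are a black screw lid of 38 mm diameter; the other end is the flat glass base.
- tube_base (a point): Centre of the tube's flat base, 55 mm from its origin along its +x.
- tube_lid (a point): Centre of the flat outer face of its lid, 55 mm from its origin along its -x.
- short_tube: Bystander: a glass tube of the same kind and diameter but only 74 mm long, lying in the other place of the rack. Origin mid-axis.
- rack: Fixed white plastic rack, 110 mm (x) by 190 mm (y), with two parallel V rests, 84 mm long, along its x axis at y = -47 and +47 mm. Origin: centre of its underside, on the table. A tube lying in it has its axis 42.3 mm above the table; the edges of the rests are 31 mm above the table and reach 26 mm either side of the tube's axis.
- coder: Fixed hand-lever date coder. Origin: on the table under the line of the V-bed; x runs level along the bed away from the robot, y left, z up. The aluminium 90-degree V-bed runs from x = -150 to +85 mm; its edges are 47 mm above the table, 26 mm either side of its middle. Lever pillar: x -7 to +57, y +80 to +135 mm, 130 mm high.
- bed_line (a point): Point of the coder on the axis line of a tube lying in its V-bed: coder x = 0, y = 0, 58.3 mm above the table. The stamp is over x = +10 to +40 mm, so lay the tube down in front of it (base at x = 0 or less) and slide it under. Sliding takes 1 to 3 N if pushed level (it differs each day); it binds, at up to 10 N, if the push also bears down on the lid.
- stop: Bracket at the far end of the V-bed that holds the steel stop rod, which lies on the bed's axis line with its end face (18 mm disc) towards the robot. Origin: the coder's x = +112 mm, y = 0, 12 mm above the table. The rod is set differently each day: its face is at the coder's x = +50 to +80 mm, so feel for it. The tube must press on it with over 1.5 N for a moment, never with over 10 N.
- lever (a joint): Angle of the coder's hand lever, rad: 0 = up at rest, grows downwards to 0.36; the stamp bears on a tube in the bed at about 0.25. Hinged 110 mm above the table at the coder's y = +100 mm about an axis along its x; a spring lifts it again. Bringing it down takes about 3 to 4 N at the ball; 3 to 8 N more makes a good print.
- lever_knob (a point): Centre of the black ball (36 mm in diameter) at the end of the lever, 270 mm from its hinge, at the coder's x = +25 mm; at rest about y = -162 mm and 177 mm above the table. It goes down about 66 mm until the stamp bears on a tube; press it from above.
- stamp: The rubber stamp under the lever (22 by 30 mm face) on a short spring (6 mm), over the V-bed at the coder's x = +25 mm, y = 0. Its origin is the lever's hinge point: the coder's x = +25 mm, y = +100 mm, 110 mm above the table.
- jar_a: Bystander: a squat glass jar, 62 mm in diameter, 95 mm high, standing.
- jar_b: Bystander: a squat amber jar, 62 mm in diameter, 95 mm high, standing.
- ink_tin: Bystander: flat metal ink-pad tin, 62 by 92 mm, 16 mm high, lying on the table between the coder and the rack.
- carton_loose: Bystander: a carton, 80 by 80 mm, 105 mm high, standing.

How it is judged:
On the way, in this order (a step that is already met when the one before it is completed fails the run):
1. the tube lies in the V-bed and its base is kept pressed against the stop rod (more than 1.5 N for 0.4 s) (contact force between tube and stop above 1.5 N and distance between tube_base and stop_rod_c0 below 0.005 m and angle between the x axis of tube and the x axis of coder, either way round below 0.06 rad), for 0.4 s.
2. with the tube's base still within 2 mm of the stop rod, the stamp bears on the tube (more than 3 N) (contact force between tube and stamp above 3 N and distance between tube_base and stop_rod_c0 below 0.005 m), for 0.1 s.
At the end, for the whole second after the job is handed in: The tube lies still in the V-bed, lid end towards the robot, its base within 2 mm of the stop rod's face (5 mm from the middle of the rod's 6 mm thick end disc), axis within 0.06 rad of the bed's, and the lever is up again (joint below 0.05 rad) (distance between tube_base and stop_rod_c0 below 0.005 m and angle between the x axis of tube and the x axis of coder, either way round below 0.06 rad and value of joint lever below 0.05 rad and linear speed of tube below 0.01 m/s); the robot touches nothing.
It fails at once if the tube was knocked or forced against the stop rod (more than 10 N) (contact force between tube and stop above 10 N).
It fails at once if the stamp was forced on the glass (more than 40 N) (contact force between tube and stamp above 40 N).
It fails at once if a bystander was moved by more than 15 mm (distance of any of short_tube, jar_a, jar_b, ink_tin, carton_loose from where it was at the start of the episode above 0.015 m).
It also fails if it takes over 72 s, if anything falls off the work surface, if the arm or the gripper's body presses on something with over 40 N, if the wrist force passes 120 N, or if a joint passes its speed limit or range.

### The arm

A 6-joint arm with a two-finger parallel gripper is mounted at the origin on the work surface. World frame = base frame: x ahead of the robot, y to its left, z up, the work surface at z = 0. Lengths are in m, angles in rad, forces in N, time in s.
With the tool pointing down it reaches from about 0.35 to 0.775 m from the base axis. Payload 7.3 kg.
Tool frame: the origin (TCP) lies at the very end of the fingers, on their centre line; the grasp point (between the pads) lies 19 mm behind it; z points along the fingers, y is the line along which they close (so a half turn about z gives the same grasp; the last joint's range is limited). The gripper opens to 92 mm and grips with 3 to 60 N. Pads are 19 mm wide; open, the fingers measure 130 mm over their backs; the gripper's body (75 mm by 190 mm) begins 47 mm behind the grasp point.
Start: joints at [0.97, 0.342, 1.524, -0, 1.275, -0.146], TCP at [0.231, 0.472, 0.227] pointing down, gripper open.
Joint ranges: [-2.53, 2.53], [-0.77, 2.02], [0.04, 2.7], [-1, 4.14], [0.28, 2.66], [-3.11, 3.11]. Speed limits (rad/s): [2.57, 2.57, 3.14, 3.14, 3.14, 3.14].

### API

Orientations are given as a unit quaternion [w, x, y, z].
In Python, from rig import * gives the robot as it stands.
- The arm moves only by the shell command python3 -m handwheel 'ROWS' [FORCE]. ROWS is JSON, a list of rows, each a list of 7 numbers: the shift along the world's x, y, z in m, then the turn, a rotation vector about the world's x, y, z in units of 5 degrees (1.0 is 5 degrees), then the finger opening in m, from 0 to 0.0918. In form: [[x, y, z, ax, ay, az, fingers], ...]. A call has 1 to 20 rows; each row is the pose to reach, as a shift and turn from the pose commanded when the call began; what a row does not reach only later rows make up. A row lasts 1/12 s, in which the tool goes at most 41.7 mm and 7.16 degrees, less where a joint would pass 70% of its speed; a pose out of reach is approached as far as the arm can. A call with a gripper value outside its range is refused whole. The fingers move at their own pace and stop on an object; FORCE is the grip in N (left out, the last holds). Time passes only in rows, so rows that repeat a pose let the fingers close. It gives the time, the measured TCP pose, the force, the opening and the grip force at its end, in the units of the state.
- observe(): the state, without advancing time (a new reading comes with each control period).
- read_camera(name): name is "scene" or "top"; returns a dict with "img" (384x512x3 uint8, blue, green, red), "K" (3x3 intrinsics, pixels), "k1" (the pictures are not rectified: a ray, as slopes to the right and down, at radius r is drawn at 1 + k1 r^2 times it, then the intrinsics apply), "rvec" (rotation vector, rad) and "tvec" (3), from world to camera coordinates, as OpenCV has them. Camera axes: x right, y down, z forward; pixel columns grow to the right and rows downward; lengths in m; the calibration is good to about 2 mm. A picture is of the moment at which its call begins. There is no depth.
- finish_job(): hands the job in; it is judged then, once.
The state is a dict: "clock": time; "q": joint angles; "joint_vel": joint speeds; "tau": joint torques, N m; "eef_pos": TCP position; "eef_rot": TCP orientation; "force": force on the tool from outside, world axes, zero at the start; "wrist_torque": the same for the moment, N m; "gripper_width": finger opening in m; "gripper_force": force on a finger pad.
Only numpy, scipy, OpenCV 4.12 (cv2) and the standard library are available. Lean on these libraries where they do the work, as an engineer would, in place of code of your own. Each camera call takes 0.05 s, during which the arm holds its last target. There are 200 camera calls.

## Working session

There is one attempt and no reset: what is moved stays moved. The work goes in short steps, Python scripts to look and compute and a shell command to move; the robot and the scene stay as the last step left them, time stands still between calls to the robot, and variables do not carry over. Pictures are saved under pics/ and viewed, at most 10 in all, crops included, and the job is handed in when it is done.

```bash
mkdir -p pics; python3 - <<'E'
from rig import *
import cv2,numpy as np
for n in("scene","top"):
    c=read_camera(n); cv2.imwrite(f"pics/{n}0.png",c["img"]); np.savez(f"{n}.npz",**c)
    R=cv2.Rodrigues(np.array(c["rvec"],float))[0]; print(n,c["K"],c["k1"],(-R.T@np.array(c["tvec"]).ravel()).round(3),R.round(2).tolist())
s=observe();print({k:np.round(v,3).tolist() for k,v in s.items()})
E
```

```text
scene [[425.75552137   0.         261.4609237 ]
 [  0.         425.75552137 187.27550652]
 [  0.           0.           1.        ]] -0.1287344977559363 [1.153 0.614 0.687] [[-0.69, 0.73, -0.02], [0.4, 0.35, -0.85], [-0.61, -0.59, -0.53]]
top [[352.24029632   0.         250.28267559]
 [  0.         352.24029632 188.89135409]
 [  0.           0.           1.        ]] -0.046743544397037075 [ 0.405 -0.002  1.05 ] [[-0.01, -1.0, 0.04], [-0.99, 0.0, -0.15], [0.15, -0.04, -0.99]]
{'clock': 0.1, 'q': [0.97, 0.343, 1.525, -0.0, 1.275, -0.146], 'joint_vel': [-0.001, -0.003, -0.004, -0.002, -0.002, 0.002], 'tau': [0.002, -43.2, -24.469, 0.072, 0.053, -0.0], 'eef_pos': [0.23, 0.471, 0.226], 'eef_rot': [-0.0, 0.225, 0.974, -0.001], 'force': [0.165, 0.406, -0.052], 'wrist_torque': [-0.001, -0.027, 0.04], 'gripper_force': 0.0, 'gripper_width': 0.092}
```

View pics/scene0.png

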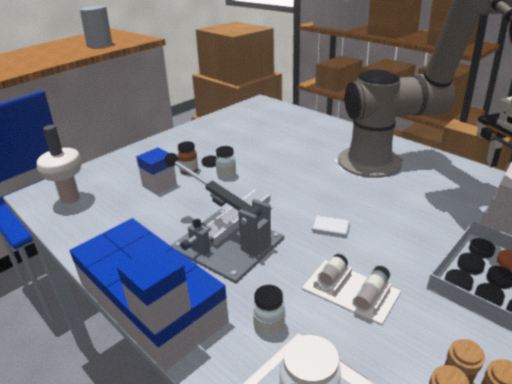

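View pics/top0.png

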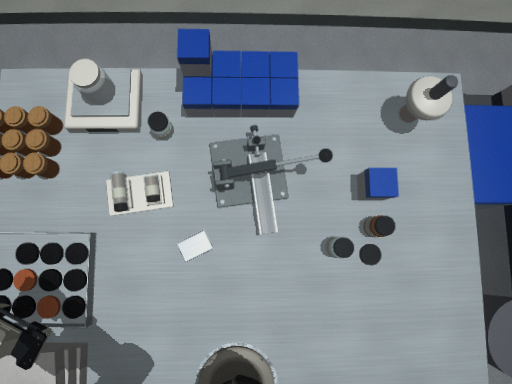

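The scene view shows the rack at about (350,285), with the long tube on the right at (373,287), and the coder at about (230,225). In the top view the long tube runs from (120,175) to (121,210), and the short one is at (152,190). The V-bed ends at about (267,232), the ball is at (326,155), the tin at (195,246) and the jars at (341,247) and (381,226). Next I'll enlarge the parts that matter.

```bash
python3 - <<'E'
import cv2,numpy as np
t=np.load("top.npz")["img"]; s=np.load("scene.npz")["img"]
a=cv2.resize(t[160:225,95:185],None,fx=4.4,fy=4.4,interpolation=2) 
b=cv2.resize(s[245:325,295:405],None,fx=3.6,fy=3.6,interpolation=2)
cv2.imwrite("pics/rack.png",np.hstack([a[:286],cv2.copyMakeBorder(b,0,0,4,0,0)[:286]]))
a=cv2.resize(t[118:243,200:340],None,fx=2.85,fy=2.85,interpolation=2)
b=cv2.resize(s[145:275,160:290],None,fx=3,fy=3,interpolation=2)
h=356
cv2.imwrite("pics/coder.png",np.hstack([a[:h],b[:h]]));print(a.shape,b.shape)
E
```

```text
(356, 399, 3) (390, 390, 3)
```

View pics/rack.png

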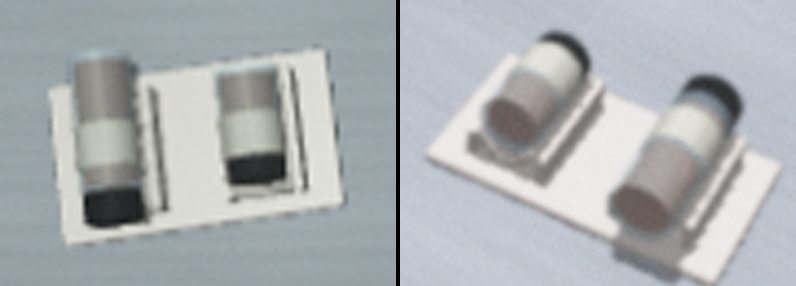

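View pics/coder.png

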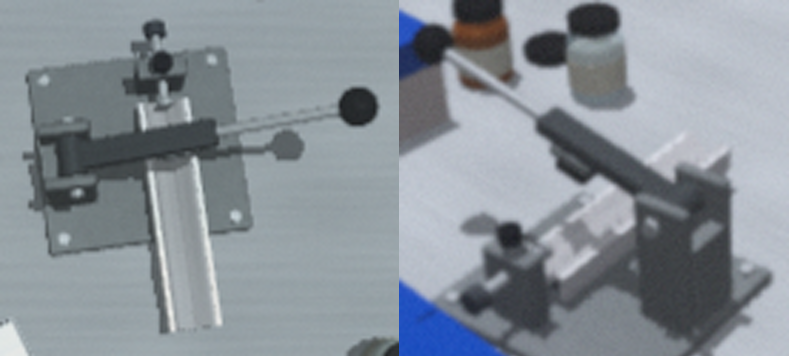

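The rack crop shows the long tube's base at about (103,54), its lid face at (115,222), and its base disc in the scene half at (643,200). The coder crop shows the V-bed's near corners at (163,331) and (220,326) from the top and at (729,148) and (690,133) in the scene half. Its far corners are at (136,108) and (188,98). The ball is at (357,106) and (433,42).

```bash
cat >h.py <<'E'
import cv2,numpy as np
def ray(n,p):
    c=np.load(n+".npz"); R=cv2.Rodrigues(c["rvec"].astype(float))[0]
    d=np.array([c["k1"].item(),0,0,0])
    u=cv2.undistortPoints(np.array([[p]],float),c["K"],d)[0,0]
    return -R.T@c["tvec"].ravel(), R.T@np.r_[u,1]
def plane(n,p,z):
    o,d=ray(n,p); return o+d*(z-o[2])/d[2]
def tri(pt,ps):
    (a,d),(b,e)=ray("top",pt),ray("scene",ps)
    t=np.linalg.lstsq(np.c_[d,-e],b-a,rcond=None)[0]; p,q=a+d*t[0],b+e*t[1]
    return (p+q)/2,np.linalg.norm(p-q)
rt=lambda u,v:(95+(u+.5)/4.4-.5,160+(v+.5)/4.4-.5)
rs=lambda u,v:(295+(u-400)/3.6-.4,245+v/3.6-.4)
ct=lambda u,v:(200+(u+.5)/2.85-.5,118+(v+.5)/2.85-.5)
cs=lambda u,v:(160+(u-399)/3-.3,145+v/3-.3)
E
python3 - <<'E'
from h import *
np.set_printoptions(precision=4,suppress=True)
print("base",tri(rt(103,54),rs(643,200)))
print("bedN+",tri(ct(163,331),cs(729,148)),"bedN-",tri(ct(220,326),cs(690,133)))
print("ball",tri(ct(357,106),cs(433,42)))
b,l=plane("top",rt(103,53),.0423),plane("top",rt(115,223),.0423)
print("tube",b,l,np.linalg.norm(b-l),np.arctan2(*(b-l)[1::-1]))
for p in [(51,88),(322,48),(343,203),(66,243)]: print("rack",plane("top",rt(*p),.006))
print("short",plane("top",rt(246,66),.0423),plane("top",rt(255,184),.0423))
E4=[plane("top",ct(*p),.047) for p in[(163,331),(220,326),(136,108),(188,98)]]
print("bed",*E4); n=(E4[0]+E4[1])/2; f=(E4[2]+E4[3])/2
print("len",np.linalg.norm(f-n),"yaw",np.arctan2(*(f-n)[1::-1]),n,f)
for p in [(28,75),(222,47),(250,226),(53,252)]: print("plate",plane("top",ct(*p),.01))
print("ball z.177",plane("top",ct(357,106),.177))
print("jars",plane("top",(341,247),.09),plane("top",(381,226),.09),"carton",plane("top",(382,183),.105),"tin",plane("top",(195,246),.016))
E
```

```text
base (array([0.6   , 0.3402, 0.0505]), np.float64(0.008563016691698183))
bedN+ (array([ 0.4247, -0.0616,  0.0471]), np.float64(0.003126573661293148)) bedN- (array([ 0.4265, -0.1159,  0.0422]), np.float64(0.005278733131252746))
ball (array([ 0.6198, -0.2292,  0.1792]), np.float64(0.002147664888387707))
tube [0.6045 0.3394 0.0423] [0.4925 0.3265 0.0423] 0.11273445937274619 0.11410346123489358
rack [0.5876 0.3858 0.006 ]
rack [0.6148 0.2029 0.006 ]
rack [0.5086 0.1861 0.006 ]
rack [0.4824 0.3706 0.006 ]
short [0.5956 0.2452 0.0423] [0.5176 0.2369 0.0423]
bed [ 0.4237 -0.0604  0.047 ] [ 0.4282 -0.1174  0.047 ] [ 0.6508 -0.0353  0.047 ] [ 0.6614 -0.0889  0.047 ]
len 0.23173280608209706 yaw 0.11596282529806815 [ 0.4259 -0.0889  0.047 ] [ 0.6561 -0.0621  0.047 ]
plate [0.6959 0.0783 0.01  ]
plate [ 0.7274 -0.1297  0.01  ]
plate [ 0.533  -0.1552  0.01  ]
plate [0.5066 0.0508 0.01  ]
ball z.177 [ 0.6212 -0.2306  0.177 ]
jars [ 0.3849 -0.2877  0.09  ] [ 0.4409 -0.4032  0.09  ] carton [ 0.5593 -0.4073  0.105 ] tin [0.3905 0.1173 0.016 ]
```

Triangulation puts the bed edges at about 45–47 mm and the ball at 179 mm, which agrees with the text, though the tube-base fit was loose. I take the tube centre as (0.5485, 0.333), the coder origin as (0.575, -0.070), and both yaws as about 0.13. Next I'll go above the tube and measure the edge directions properly.

```bash
python3 - <<'E'
from h import *
np.set_printoptions(precision=4,suppress=True)
im=np.load("top.npz")["img"].astype(int)
# black lid of long tube + its dark-edge; bed bright stripe
g=im.max(2)
m=(g[195:215,105:135]<70).astype(np.uint8); M=cv2.moments(m,True); lp=(105+M['m10']/M['m00'],195+M['m01']/M['m00']); print("lid px",lp,M['m00'],plane("top",lp,.05))
m=(g[140:175,300:345]<60).astype(np.uint8); n,L,S,C=cv2.connectedComponentsWithStats(m); k=1+S[1:,4].argmax(); print("ball",S[k],plane("top",C[k]+[300,140],.177))
# stop rod face candidates
for v in (98,103,108): print("rod",v,plane("top",ct(164,v),.0583))
bed=np.array([plane("top",ct(*p),.047)[:2] for p in[(163,331),(220,326)]]).mean(0); o=bed+.15*np.array([np.cos(.125),np.sin(.125)]); print("coder o",o)
for v in (98,103,108): print("rod coder x",(plane("top",ct(164,v),.0583)[:2]-o)@[np.cos(.125),np.sin(.125)])
E
python3 -m handwheel '[[0.31,-0.139,-0.05,0,0,6.7,0.07],[0.31,-0.139,-0.05,0,0,6.7,0.07],[0.31,-0.139,-0.05,0,0,6.7,0.07],[0.31,-0.139,-0.05,0,0,6.7,0.07],[0.31,-0.139,-0.05,0,0,6.7,0.07],[0.31,-0.139,-0.05,0,0,6.7,0.07],[0.31,-0.139,-0.05,0,0,6.7,0.07],[0.31,-0.139,-0.05,0,0,6.7,0.07],[0.31,-0.139,-0.05,0,0,6.7,0.07],[0.31,-0.139,-0.05,0,0,6.7,0.07],[0.31,-0.139,-0.05,0,0,6.7,0.07],[0.31,-0.139,-0.05,0,0,6.7,0.07],[0.31,-0.139,-0.05,0,0,6.7,0.07],[0.31,-0.139,-0.05,0,0,6.7,0.07],[0.31,-0.139,-0.05,0,0,6.7,0.07],[0.31,-0.139,-0.05,0,0,6.7,0.07]]' 20
python3 - <<'E'
from rig import *
import cv2
a=[read_camera(n)["img"] for n in("top","scene")]
cv2.imwrite("pics/p1.png",cv2.hconcat([cv2.resize(a[0][140:240,80:180],(400,400)),cv2.resize(a[1][210:330,290:410],(400,400))]))
E
```

```text
lid px (120.48039215686275, 206.7058823529412) 102.0 [0.5021 0.3252 0.05  ]
ball [ 19   9  13  13 129] [ 0.6207 -0.2315  0.177 ]
rod 98 [ 0.6585 -0.0634  0.0583]
rod 103 [ 0.6533 -0.0634  0.0583]
rod 108 [ 0.648  -0.0633  0.0583]
coder o [ 0.5748 -0.0702]
rod coder x 0.08391351365029646
rod coder x 0.07874329373601223
rod coder x 0.07358148815240448
clock: 1.43
eef_pos: [0.54, 0.3333, 0.1772]
eef_rot: [0.0, -0.066, 0.998, 0.0]
force: [-0.2, -0.1, 0.1]
gripper_width: 0.0699
gripper_force: 0.0
```

View pics/p1.png

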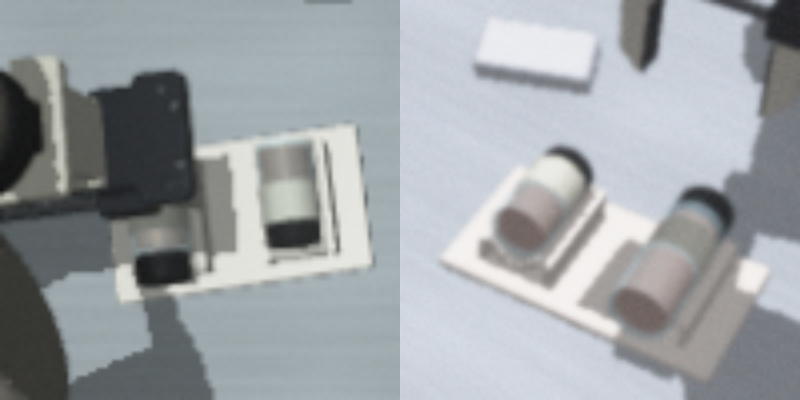

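The view shows the gripper above the long tube and square to it. In the left half the tube's visible lid is at (163,265), and the short tube is clear of the gripper. Now I'll descend and grip.

```bash
python3 -m handwheel '[[0,-0.002,-0.035,0,0,0,0.07],[0,-0.002,-0.07,0,0,0,0.07],[0,-0.002,-0.1,0,0,0,0.07],[0,-0.002,-0.12,0,0,0,0.07],[0,-0.002,-0.135,0,0,0,0.07],[0,-0.002,-0.142,0,0,0,0.07],[0,-0.002,-0.142,0,0,0,0.07],[0,-0.002,-0.142,0,0,0,0.07]]' 20
python3 -m handwheel '[[0,0,0,0,0,0,0.06],[0,0,0,0,0,0,0.05],[0,0,0,0,0,0,0.045],[0,0,0,0,0,0,0.042],[0,0,0,0,0,0,0.039],[0,0,0,0,0,0,0.035],[0,0,0,0,0,0,0.03],[0,0,0,0,0,0,0.03],[0,0,0,0,0,0,0.03],[0,0,0,0,0,0,0.03],[0,0,0,0,0,0,0.03]]' 20
```

```text
clock: 2.2
eef_pos: [0.5409, 0.3309, 0.0353]
eef_rot: [0.0, -0.065, 0.998, 0.0]
force: [0.5, -0.2, -0.4]
gripper_width: 0.07
gripper_force: 0.0
clock: 3.12
eef_pos: [0.5407, 0.3332, 0.0359]
eef_rot: [0.001, -0.065, 0.998, 0.002]
force: [-1.9, 7.1, 3.5]
gripper_width: 0.0398
gripper_force: 20.0
```

It gripped at 39.8 mm. The arm is compliant, about 3 N/mm. Next I'll lift and carry the tube to above the bed.

```bash
python3 -m handwheel '[[0,0.002,0.01,0,0,0,0.03],[0,0.002,0.03,0,0,0,0.03],[0,0.002,0.06,0,0,0,0.03],[0,0.002,0.1,0,0,0,0.03],[0,0.002,0.14,0,0,0,0.03],[0,0.002,0.165,0,0,0,0.03],[0,0.002,0.165,0,0,0,0.03]]' 20
python3 -m handwheel '[[-0.002,-0.02,0,0,0,0,0.03],[-0.005,-0.05,0,0,0,0,0.03],[-0.008,-0.085,0,0,0,0,0.03],[-0.011,-0.12,0,0,0,0,0.03],[-0.014,-0.155,0,0,0,0,0.03],[-0.017,-0.19,0,0,0,0,0.03],[-0.02,-0.225,0,0,0,0,0.03],[-0.024,-0.26,0,0,0,0,0.03],[-0.027,-0.295,0,0,0,0,0.03],[-0.03,-0.33,0,0,0,0,0.03],[-0.033,-0.365,0,0,0,0,0.03],[-0.036,-0.395,0,0,0,0,0.03],[-0.038,-0.41,0,0,0,0,0.03],[-0.038,-0.414,0,0,0,0,0.03],[-0.038,-0.414,0,0,0,0,0.03],[-0.038,-0.414,0,0,0,0,0.03]]' 20
python3 - <<'E'
from rig import *
import cv2
a=[read_camera(n)["img"] for n in("top","scene")]
cv2.imwrite("pics/p2.png",cv2.hconcat([cv2.resize(a[0][120:250,200:330],(400,400)),cv2.resize(a[1][110:260,170:320],(400,400))]))
E
```

```text
clock: 3.7
eef_pos: [0.5432, 0.3337, 0.2073]
eef_rot: [0.006, -0.065, 0.998, 0.002]
force: [0.9, 0.2, -1.2]
gripper_width: 0.0393
gripper_force: 20.0
clock: 5.03
eef_pos: [0.5023, -0.0807, 0.1993]
eef_rot: [-0.001, -0.065, 0.998, 0.0]
force: [0.6, 0.0, -1.9]
gripper_width: 0.0391
gripper_force: 20.0
```

View pics/p2.png

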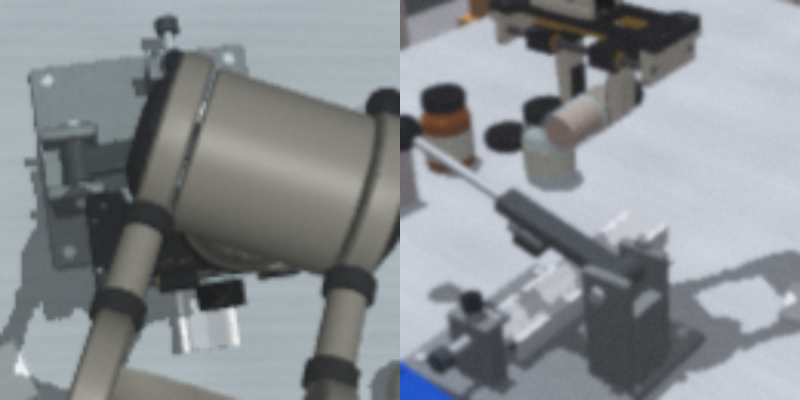

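The tube is held over the bed's near half. In the scene half its base disc is at (575,125). In the top half its lid is at (222,292). I'll check its height and pitch before lowering.

```bash
python3 - <<'E'
from h import *
from rig import *
np.set_printoptions(precision=4,suppress=True)
o,d=ray("scene",(170+175*.375-.3,110+125*.375-.3))
for x in(.556,.562,.568): print("base",o+d*(x-o[0])/d[0])
for v in (282,292,305): print("lid",plane("top",(200+222*.325-.3,120+v*.325-.3),.206))
s=observe(); print(s["eef_pos"],s["wrist_torque"],s["force"],s["gripper_width"])
E
```

```text
base [ 0.556  -0.0503  0.2206]
base [ 0.562  -0.0436  0.2253]
base [ 0.568 -0.037  0.23 ]
lid [ 0.4742 -0.088   0.206 ]
lid [ 0.4663 -0.0878  0.206 ]
lid [ 0.4562 -0.0876  0.206 ]
[ 0.5025 -0.0802  0.1995] [0.0108 0.032  0.0033] [-0.3    -0.507  -2.0265] 0.03932837799674538
```

```bash
python3 - <<'E'
from h import *
def pr(n,P):
    c=np.load(n+".npz"); return cv2.projectPoints(np.array(P,float),c["rvec"].astype(float),c["tvec"].astype(float),c["K"],np.array([c["k1"].item(),0,0,0]))[0][:,0]
P=[[.565,-.0725,.206],[.456,-.0865,.206],[.565,-.0725,.226],[.565,-.0725,.186]]
print("scene crop",(pr("scene",P)-[170,110])/.375); print("top crop",(pr("top",P)-[200,120])/.325)
a=cv2.imread("pics/p2.png")[:,400:]; b=cv2.resize(a[60:200,80:300],None,fx=3,fy=3,interpolation=2)
for p in (pr("scene",P)-[170,110])/.375: cv2.circle(b,tuple(((p-[80,60])*3).astype(int).tolist()),4,(0,0,255),-1)
cv2.imwrite("pics/p3.png",b)
E
```

```text
scene crop [[150.8192674  134.67555901]
 [224.19711677  89.53660649]
 [149.3368266  114.85133381]
 [152.27940538 154.11081131]]
top crop [[199.68453034 167.00001445]
 [219.61812316 304.32573285]
 [201.74632448 162.19635205]
 [197.7151474  171.58825138]]
```

View pics/p3.png

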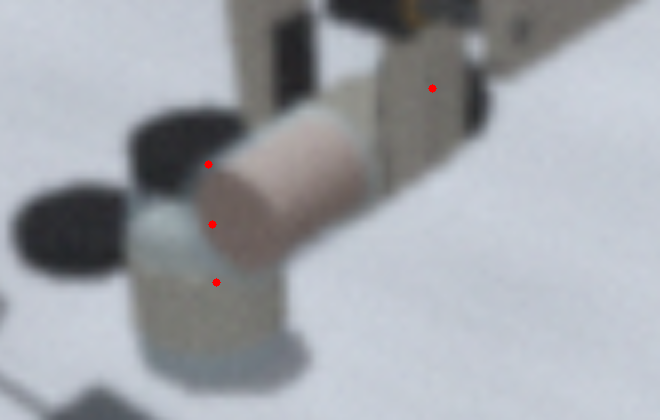

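The marked projection shows the tube level and at the expected height. Its base disc at (235,218) sits about 7 mm nearer the robot than assumed, which is harmless. Now I'll lower it.

```bash
python3 -m handwheel '[[0,0,-0.03,0,0,0,0.03],[0,0,-0.06,0,0,0,0.03],[0,0,-0.09,0,0,0,0.03],[0,0,-0.115,0,0,0,0.03],[0,0,-0.13,0,0,0,0.03],[0,0,-0.137,0,0,0,0.03],[0,0,-0.14,0,0,0,0.03],[0,0,-0.14,0,0,0,0.03]]' 20
python3 -m handwheel '[[0,0,-0.002,0,0,0,0.03],[0,0,-0.004,0,0,0,0.03],[0,0,-0.006,0,0,0,0.03],[0,0,-0.006,0,0,0,0.03]]' 20
```

```text
clock: 5.8
eef_pos: [0.5029, -0.0808, 0.0598]
eef_rot: [-0.0, -0.065, 0.998, 0.0]
force: [0.0, -0.4, -2.6]
gripper_width: 0.0396
gripper_force: 20.0
clock: 6.13
eef_pos: [0.503, -0.0815, 0.0541]
eef_rot: [0.001, -0.065, 0.998, -0.0]
force: [0.7, -0.5, -1.4]
gripper_width: 0.039
gripper_force: 20.0
```

```bash
python3 -m handwheel '[[0,0,-0.001,0,0,0,0.03],[0,0,-0.002,0,0,0,0.03],[0,0,-0.002,0,0,0,0.03]]' 20
python3 -m handwheel '[[0,0,0,0,0,0,0.041],[0,0,0,0,0,0,0.043],[0,0,0,0,0,0,0.046],[0,0,0,0,0,0,0.05],[0,0,0,0,0,0,0.06],[0,0,0,0,0,0,0.07],[0,0,0,0,0,0,0.07],[0,0,0.01,0,0,0,0.07],[0,0,0.03,0,0,0,0.07],[0,0,0.06,0,0,0,0.07],[0,0,0.09,0,0,0,0.07],[0,0,0.12,0,0,0,0.07],[0,0,0.12,0,0,0,0.07]]' 20
```

```text
clock: 6.38
eef_pos: [0.5034, -0.0822, 0.0528]
eef_rot: [0.001, -0.065, 0.998, -0.001]
force: [-2.0, -2.5, 5.6]
gripper_width: 0.0398
gripper_force: 20.0
clock: 7.47
eef_pos: [0.5055, -0.0822, 0.1782]
eef_rot: [0.005, -0.065, 0.998, -0.002]
force: [1.4, -0.1, 1.0]
gripper_width: 0.0699
gripper_force: 0.0
```

The tube is released. Now I'll back off towards the robot, close the fingers, tilt 15° so the body leans back, and lower behind the lid.

```bash
python3 -m handwheel '[[-0.03,-0.004,0,0.1,-1,0,0],[-0.06,-0.008,0,0.25,-2,0,0],[-0.094,-0.012,0,0.39,-2.97,0,0],[-0.094,-0.012,0,0.39,-2.97,0,0],[-0.094,-0.012,0,0.39,-2.97,0,0],[-0.094,-0.012,0,0.39,-2.97,0,0],[-0.094,-0.012,0,0.39,-2.97,0,0],[-0.094,-0.012,0,0.39,-2.97,0,0],[-0.094,-0.012,0,0.39,-2.97,0,0],[-0.094,-0.012,0,0.39,-2.97,0,0],[-0.094,-0.012,0,0.39,-2.97,0,0],[-0.094,-0.012,0,0.39,-2.97,0,0]]' 20
python3 - <<'E'
from rig import *
import cv2
a=[read_camera(n)["img"] for n in("top","scene")]
cv2.imwrite("pics/p4.png",cv2.hconcat([cv2.resize(a[0][120:250,200:330],(400,400)),cv2.resize(a[1][110:260,170:320],(400,400))]))
E
```

```text
clock: 8.47
eef_pos: [0.4089, -0.0932, 0.1716]
eef_rot: [0.13, -0.065, 0.989, 0.009]
force: [-0.7, -0.0, 0.4]
gripper_width: 0.0002
gripper_force: 0.0
```

View pics/p4.png

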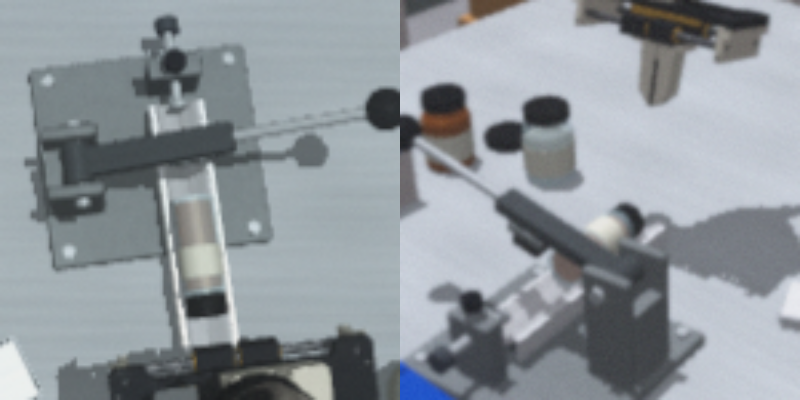

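The tube lies in the V. In the top half its base is at (191,196) and its lid face at about (208,317), with the rod tip at about (177,106). I'll compute the distances.

```bash
python3 - <<'E'
from h import *
np.set_printoptions(precision=4,suppress=True)
f=lambda u,v:plane("top",(200+u*.325-.3,120+v*.325-.3),.0583)[:2]
b,l=f(191,196),f(208,316);a=(b-l)/np.linalg.norm(b-l);print(b,l,np.linalg.norm(b-l),np.arctan2(a[1],a[0]))
for v in (98,104,110): print("rod gap",(f(177,v)-b)@a)
E
```

```text
[ 0.5665 -0.0754] [ 0.4552 -0.0895] 0.11218574556152429 0.12610940543813703
rod gap 0.09429568243898129
rod gap 0.0885476474398552
rod gap 0.08281001877654802
```

Base-to-rod gap is about 83–94 mm, and the tip is about 38 mm behind the lid. Now I'll lower, then approach and feel for the lid.

```bash
python3 -m handwheel '[[0,-0.002,-0.035,0,0,0,0],[0,-0.002,-0.07,0,0,0,0],[0,-0.002,-0.1,0,0,0,0],[0,-0.002,-0.113,0,0,0,0],[0,-0.002,-0.116,0,0,0,0],[0,-0.002,-0.116,0,0,0,0],[0,-0.002,-0.116,0,0,0,0],[0,-0.002,-0.116,0,0,0,0]]'
python3 -m handwheel '[[0.005,0.0006,0,0,0,0,0],[0.01,0.0013,0,0,0,0,0],[0.015,0.0019,0,0,0,0,0],[0.02,0.0025,0,0,0,0,0],[0.024,0.003,0,0,0,0,0],[0.027,0.0034,0,0,0,0,0],[0.03,0.0038,0,0,0,0,0],[0.03,0.0038,0,0,0,0,0]]'
python3 -m handwheel '[[0.002,0.0003,0,0,0,0,0],[0.004,0.0005,0,0,0,0,0],[0.006,0.0008,0,0,0,0,0],[0.008,0.001,0,0,0,0,0],[0.01,0.0013,0,0,0,0,0],[0.012,0.0015,0,0,0,0,0]]'
python3 -m handwheel '[[0.002,0.0003,0,0,0,0,0],[0.004,0.0005,0,0,0,0,0],[0.006,0.0008,0,0,0,0,0],[0.008,0.001,0,0,0,0,0],[0.01,0.0013,0,0,0,0,0]]'
```

```text
clock: 9.23
eef_pos: [0.4095, -0.0958, 0.0569]
eef_rot: [0.131, -0.065, 0.989, 0.008]
force: [0.1, -0.3, 0.1]
gripper_width: 0.0005
gripper_force: 0.0
clock: 9.9
eef_pos: [0.4392, -0.0915, 0.0558]
eef_rot: [0.13, -0.065, 0.989, 0.009]
force: [0.0, -0.2, 0.3]
gripper_width: 0.0003
gripper_force: 0.0
clock: 10.4
eef_pos: [0.4505, -0.0899, 0.0556]
eef_rot: [0.13, -0.064, 0.989, 0.009]
force: [-2.0, -0.1, 1.0]
gripper_width: 0.0003
gripper_force: 1.0
clock: 10.82
eef_pos: [0.4608, -0.0886, 0.0557]
eef_rot: [0.13, -0.064, 0.989, 0.009]
force: [-1.4, -0.6, 0.3]
gripper_width: 0.0004
gripper_force: 0.8
```

Contact is made and the tube slides at about 1.5–2 N. The base is now near coder x = +4, so I'll slide further, with a stop if the force rises.

```bash
cat >ok <<'E'
#!/bin/bash
# pass through handwheel output compactly; fail if |fx|>3.6
python3 -c "
import sys,re
t=sys.stdin.read();g=lambda k:eval(re.search(k+r': (.*)',t).group(1))
f=g('force');print(g('clock'),g('eef_pos'),f);sys.exit(f[0]<-3.6)"
E
chmod +x ok
python3 -m handwheel '[[0.002,0.0003,0,0,0,0,0],[0.004,0.0005,0,0,0,0,0],[0.006,0.0008,0,0,0,0,0],[0.008,0.001,0,0,0,0,0],[0.01,0.0013,0,0,0,0,0]]' | ./ok &&
python3 -m handwheel '[[0.002,0.0003,0,0,0,0,0],[0.004,0.0005,0,0,0,0,0],[0.006,0.0008,0,0,0,0,0],[0.008,0.001,0,0,0,0,0],[0.01,0.0013,0,0,0,0,0]]' | ./ok &&
python3 -m handwheel '[[0.002,0.0003,0,0,0,0,0],[0.004,0.0005,0,0,0,0,0],[0.006,0.0008,0,0,0,0,0],[0.008,0.001,0,0,0,0,0],[0.01,0.0013,0,0,0,0,0]]' | ./ok &&
python3 -m handwheel '[[0.001,0.0001,0,0,0,0,0],[0.002,0.0003,0,0,0,0,0],[0.003,0.0004,0,0,0,0,0],[0.004,0.0005,0,0,0,0,0],[0.005,0.0006,0,0,0,0,0]]' | ./ok
```

```text
11.23 [0.4708, -0.0874, 0.0557] [-1.9, 0.2, -0.4]
11.65 [0.4808, -0.0861, 0.0557] [-0.6, 0.1, 0.2]
12.07 [0.4908, -0.0848, 0.0557] [-1.9, -0.6, -1.0]
12.48 [0.4956, -0.0842, 0.0557] [-1.6, 0.5, 0.5]
```

```bash

python3 -m handwheel '[[0.0005,0.0001,0,0,0,0,0],[0.001,0.0001,0,0,0,0,0],[0.0015,0.0002,0,0,0,0,0]]' | ./ok &&
python3 -m handwheel '[[0.0005,0.0001,0,0,0,0,0],[0.001,0.0001,0,0,0,0,0],[0.0015,0.0002,0,0,0,0,0]]' | ./ok &&
python3 -m handwheel '[[0.0005,0.0001,0,0,0,0,0],[0.001,0.0001,0,0,0,0,0],[0.0015,0.0002,0,0,0,0,0]]' | ./ok &&
python3 -m handwheel '[[0.0005,0.0001,0,0,0,0,0],[0.001,0.0001,0,0,0,0,0],[0.0015,0.0002,0,0,0,0,0]]' | ./ok &&
python3 -m handwheel '[[0.0005,0.0001,0,0,0,0,0],[0.001,0.0001,0,0,0,0,0],[0.0015,0.0002,0,0,0,0,0]]' | ./ok &&
python3 -m handwheel '[[0.0005,0.0001,0,0,0,0,0],[0.001,0.0001,0,0,0,0,0],[0.0015,0.0002,0,0,0,0,0]]' | ./ok &&
python3 -m handwheel '[[0.0005,0.0001,0,0,0,0,0],[0.001,0.0001,0,0,0,0,0],[0.0015,0.0002,0,0,0,0,0]]' | ./ok &&
python3 -m handwheel '[[0.0005,0.0001,0,0,0,0,0],[0.001,0.0001,0,0,0,0,0],[0.0015,0.0002,0,0,0,0,0]]' | ./ok &&
python3 -m handwheel '[[0.0005,0.0001,0,0,0,0,0],[0.001,0.0001,0,0,0,0,0],[0.0015,0.0002,0,0,0,0,0]]' | ./ok &&
python3 -m handwheel '[[0.0005,0.0001,0,0,0,0,0],[0.001,0.0001,0,0,0,0,0],[0.0015,0.0002,0,0,0,0,0]]' | ./ok
```

```text
12.73 [0.4971, -0.084, 0.0557] [-1.8, 1.2, -0.4]
12.98 [0.4986, -0.0838, 0.0557] [-2.0, 1.2, -0.2]
13.23 [0.5001, -0.0836, 0.0557] [-1.8, 2.3, -0.2]
13.48 [0.5016, -0.0834, 0.0558] [-2.3, 1.5, 0.4]
13.73 [0.5032, -0.0833, 0.0558] [-1.1, -0.1, 0.5]
13.98 [0.5046, -0.083, 0.0557] [-1.1, -0.1, 0.2]
14.23 [0.5062, -0.0828, 0.0557] [-1.6, 0.6, -0.2]
14.48 [0.5077, -0.0827, 0.0557] [-2.2, 0.6, -1.1]
14.73 [0.5092, -0.0824, 0.0557] [-1.9, 1.2, -0.3]
14.98 [0.5107, -0.0823, 0.0557] [-1.6, 0.3, -0.0]
```

```bash
python3 - <<'E'
from rig import *
import numpy as np
s=observe();print(s["clock"],np.round(s["eef_pos"],4),np.round(s["force"],2))
E
```

```text
14.9833 [ 0.5107 -0.0823  0.0557] [-1.56  0.33 -0.02]
```

```bash

python3 -m handwheel '[[0.0005,0.0001,0,0,0,0,0],[0.001,0.0001,0,0,0,0,0],[0.0015,0.0002,0,0,0,0,0]]' | ./ok &&
python3 -m handwheel '[[0.0005,0.0001,0,0,0,0,0],[0.001,0.0001,0,0,0,0,0],[0.0015,0.0002,0,0,0,0,0]]' | ./ok &&
python3 -m handwheel '[[0.0005,0.0001,0,0,0,0,0],[0.001,0.0001,0,0,0,0,0],[0.0015,0.0002,0,0,0,0,0]]' | ./ok &&
python3 -m handwheel '[[0.0005,0.0001,0,0,0,0,0],[0.001,0.0001,0,0,0,0,0],[0.0015,0.0002,0,0,0,0,0]]' | ./ok &&
python3 -m handwheel '[[0.0005,0.0001,0,0,0,0,0],[0.001,0.0001,0,0,0,0,0],[0.0015,0.0002,0,0,0,0,0]]' | ./ok &&
python3 -m handwheel '[[0.0005,0.0001,0,0,0,0,0],[0.001,0.0001,0,0,0,0,0],[0.0015,0.0002,0,0,0,0,0]]' | ./ok &&
python3 -m handwheel '[[0.0005,0.0001,0,0,0,0,0],[0.001,0.0001,0,0,0,0,0],[0.0015,0.0002,0,0,0,0,0]]' | ./ok &&
python3 -m handwheel '[[0.0005,0.0001,0,0,0,0,0],[0.001,0.0001,0,0,0,0,0],[0.0015,0.0002,0,0,0,0,0]]' | ./ok &&
python3 -m handwheel '[[0.0005,0.0001,0,0,0,0,0],[0.001,0.0001,0,0,0,0,0],[0.0015,0.0002,0,0,0,0,0]]' | ./ok &&
python3 -m handwheel '[[0.0005,0.0001,0,0,0,0,0],[0.001,0.0001,0,0,0,0,0],[0.0015,0.0002,0,0,0,0,0]]' | ./ok &&
python3 -m handwheel '[[0.0005,0.0001,0,0,0,0,0],[0.001,0.0001,0,0,0,0,0],[0.0015,0.0002,0,0,0,0,0]]' | ./ok &&
python3 -m handwheel '[[0.0005,0.0001,0,0,0,0,0],[0.001,0.0001,0,0,0,0,0],[0.0015,0.0002,0,0,0,0,0]]' | ./ok &&
python3 -m handwheel '[[0.0005,0.0001,0,0,0,0,0],[0.001,0.0001,0,0,0,0,0],[0.0015,0.0002,0,0,0,0,0]]' | ./ok &&
python3 -m handwheel '[[0.0005,0.0001,0,0,0,0,0],[0.001,0.0001,0,0,0,0,0],[0.0015,0.0002,0,0,0,0,0]]' | ./ok
```

```text
15.23 [0.5122, -0.082, 0.0557] [-2.9, 0.0, -0.7]
15.48 [0.5137, -0.0818, 0.0557] [-1.2, 0.1, 0.3]
15.73 [0.5151, -0.0816, 0.0557] [-2.3, -0.1, -0.2]
15.98 [0.5167, -0.0815, 0.0557] [-1.2, 0.3, 0.3]
16.23 [0.5181, -0.0812, 0.0557] [-1.5, 1.1, 0.6]
16.48 [0.5197, -0.081, 0.0557] [-2.1, 0.2, 0.1]
16.73 [0.5212, -0.0808, 0.0557] [-2.9, 0.4, -1.0]
16.98 [0.5227, -0.0807, 0.0557] [-1.4, -0.1, -1.0]
17.23 [0.5242, -0.0804, 0.0557] [-1.1, 0.7, 0.3]
17.48 [0.5257, -0.0802, 0.0557] [-1.4, 0.2, -1.2]
17.73 [0.5272, -0.08, 0.0557] [-2.5, -0.1, -0.2]
17.98 [0.5286, -0.0799, 0.0557] [-1.4, 0.4, 0.0]
18.23 [0.5301, -0.0796, 0.0557] [-3.6, -0.2, -0.4]
18.48 [0.5304, -0.0794, 0.0554] [-9.4, -3.3, 5.9]
```

It has reached the stop at about 7.5 N after friction. I'll ease off slightly and hold for a second.

```bash

python3 -m handwheel '[[-0.0004,-0.0001,0,0,0,0,0],[-0.0004,-0.0001,0,0,0,0,0],[-0.0004,-0.0001,0,0,0,0,0]]'
python3 -m handwheel '[[0,0,0,0,0,0,0],[0,0,0,0,0,0,0],[0,0,0,0,0,0,0],[0,0,0,0,0,0,0],[0,0,0,0,0,0,0],[0,0,0,0,0,0,0],[0,0,0,0,0,0,0],[0,0,0,0,0,0,0],[0,0,0,0,0,0,0],[0,0,0,0,0,0,0],[0,0,0,0,0,0,0],[0,0,0,0,0,0,0]]'
```

```text
clock: 18.73
eef_pos: [0.5303, -0.0795, 0.0555]
eef_rot: [0.129, -0.064, 0.989, 0.009]
force: [-6.8, -1.4, 1.9]
gripper_width: 0.0009
gripper_force: 3.3
clock: 19.73
eef_pos: [0.5303, -0.0795, 0.0555]
eef_rot: [0.129, -0.064, 0.989, 0.009]
force: [-7.2, -1.3, 2.6]
gripper_width: 0.0001
gripper_force: 3.3
```

Held for 1 s at about 5 N net on the stop. Now I'll retreat, rise, straighten the tool and go above the ball.

```bash

python3 -m handwheel '[[-0.001,-0.0001,0,0,0,0,0],[-0.002,-0.0003,0,0,0,0,0],[-0.004,-0.0005,0,0,0,0,0],[-0.01,-0.0013,0,0,0,0,0],[-0.02,-0.0025,0,0,0,0,0],[-0.04,-0.005,0,0,0,0,0],[-0.04,-0.005,0.03,0,0,0,0],[-0.04,-0.005,0.07,0,0,0,0],[-0.04,-0.005,0.11,0,0,0,0],[-0.04,-0.005,0.15,0,0,0,0],[-0.04,-0.005,0.19,0,0,0,0],[-0.04,-0.005,0.2,0,0,0,0],[-0.04,-0.005,0.2,0,0,0,0]]'
python3 -m handwheel '[[0.02,-0.03,0,-0.13,1,0,0],[0.045,-0.055,0,-0.26,2,0,0],[0.07,-0.08,0,-0.39,2.97,0,0],[0.095,-0.11,0,-0.39,2.97,0,0],[0.115,-0.135,0,-0.39,2.97,0,0],[0.129,-0.147,0,-0.39,2.97,0,0],[0.129,-0.147,0,-0.39,2.97,0,0],[0.129,-0.147,0,-0.39,2.97,0,0],[0.129,-0.147,0,-0.39,2.97,0,0]]'
python3 - <<'E'
from rig import *
import cv2
a=[read_camera(n)["img"] for n in("top","scene")]
cv2.imwrite("pics/p5.png",cv2.hconcat([cv2.resize(a[0][110:240,220:350],(400,400)),cv2.resize(a[1][90:240,140:290],(400,400))]))
E
```

```text
clock: 20.82
eef_pos: [0.4928, -0.0852, 0.26]
eef_rot: [0.134, -0.065, 0.989, 0.007]
force: [-0.2, 1.0, -0.4]
gripper_width: 0.0004
gripper_force: 0.0
clock: 21.57
eef_pos: [0.6194, -0.2308, 0.2544]
eef_rot: [-0.001, -0.065, 0.998, 0.001]
force: [0.2, -0.2, 0.5]
gripper_width: 0.0002
gripper_force: 0.0
```

View pics/p5.png

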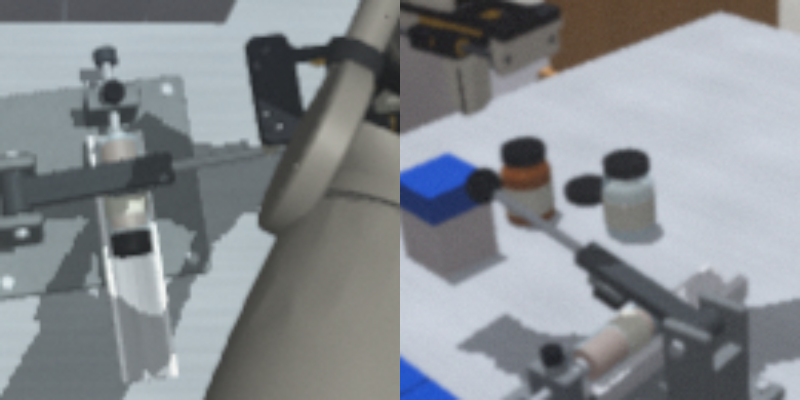

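The tube is still against the rod tip at (112,135), and the fingers are above the ball, with tip at (470,110) and ball at (482,186). Now I'll descend onto the ball.

```bash

python3 -m handwheel '[[0.001,0,-0.02,0,0,0,0],[0.001,0,-0.04,0,0,0,0],[0.001,0,-0.05,0,0,0,0],[0.001,0,-0.054,0,0,0,0],[0.001,0,-0.057,0,0,0,0],[0.001,0,-0.06,0,0,0,0],[0.001,0,-0.063,0,0,0,0],[0.001,0,-0.063,0,0,0,0]]'
python3 -m handwheel '[[0,-0.001,-0.005,0,0,0,0],[0,-0.002,-0.01,0,0,0,0],[0,-0.003,-0.015,0,0,0,0],[0,-0.004,-0.02,0,0,0,0],[0,-0.004,-0.02,0,0,0,0]]'
```

```text
clock: 22.33
eef_pos: [0.6217, -0.232, 0.1936]
eef_rot: [0.001, -0.065, 0.998, -0.001]
force: [0.1, -0.8, 3.5]
gripper_width: 0.0003
gripper_force: 1.6
clock: 22.75
eef_pos: [0.621, -0.2358, 0.1714]
eef_rot: [-0.0, -0.065, 0.998, 0.0]
force: [2.3, -2.1, 3.5]
gripper_width: 0.0006
gripper_force: 1.9
```

```bash

python3 -m handwheel '[[0,-0.001,-0.005,0,0,0,0],[0,-0.002,-0.01,0,0,0,0],[0,-0.0025,-0.015,0,0,0,0],[0,-0.003,-0.02,0,0,0,0],[0,-0.0035,-0.025,0,0,0,0],[0,-0.004,-0.03,0,0,0,0],[0,-0.004,-0.034,0,0,0,0],[0,-0.004,-0.036,0,0,0,0],[0,-0.004,-0.036,0,0,0,0]]' &&
python3 -m handwheel '[[0,0,-0.001,0,0,0,0],[0,0,-0.002,0,0,0,0],[0,0,-0.002,0,0,0,0]]' | grep -E 'pos|force'
python3 -m handwheel '[[0,0,-0.001,0,0,0,0],[0,0,-0.002,0,0,0,0],[0,0,-0.002,0,0,0,0]]' | grep -E 'pos|force'
```

```text
clock: 23.5
eef_pos: [0.621, -0.2394, 0.1361]
eef_rot: [-0.0, -0.065, 0.998, 0.0]
force: [1.6, -2.6, 3.5]
gripper_width: 0.0005
gripper_force: 1.9
eef_pos: [0.621, -0.2395, 0.1347]
force: [0.9, -1.6, 4.3]
gripper_force: 2.0
eef_pos: [0.6211, -0.2396, 0.1326]
force: [-1.7, -2.9, 3.3]
gripper_force: 2.0
```

```bash

python3 -m handwheel '[[0,0,-0.001,0,0,0,0],[0,0,-0.002,0,0,0,0],[0,0,-0.002,0,0,0,0]]' | grep -E 'pos|^force'
python3 -m handwheel '[[0,0,-0.001,0,0,0,0],[0,0,-0.002,0,0,0,0],[0,0,-0.002,0,0,0,0]]' | grep -E 'pos|^force'
```

```text
eef_pos: [0.6212, -0.2396, 0.1305]
force: [-1.7, -2.3, 3.7]
eef_pos: [0.6212, -0.2396, 0.1286]
force: [-0.9, -3.4, 4.7]
```

```bash

python3 -m handwheel '[[0,0,-0.001,0,0,0,0],[0,0,-0.002,0,0,0,0],[0,0,-0.002,0,0,0,0]]' | grep -E 'pos|^force'
```

```text
eef_pos: [0.6213, -0.2397, 0.1271]
force: [-1.7, -3.2, 6.2]
```

```bash

python3 -m handwheel '[[0,0,-0.001,0,0,0,0],[0,0,-0.002,0,0,0,0],[0,0,-0.002,0,0,0,0]]' | grep -E 'pos|^force'
```

```text
eef_pos: [0.6213, -0.2398, 0.1253]
force: [-2.1, -1.8, 7.9]
```

```bash

python3 -m handwheel '[[0,0,-0.001,0,0,0,0],[0,0,-0.001,0,0,0,0],[0,0,-0.001,0,0,0,0],[0,0,-0.001,0,0,0,0],[0,0,-0.001,0,0,0,0],[0,0,-0.001,0,0,0,0]]' | grep -E 'pos|^force'
python3 -m handwheel '[[0,0.0005,0.005,0,0,0,0],[0,0.001,0.01,0,0,0,0],[0,0.0015,0.015,0,0,0,0],[0,0.002,0.02,0,0,0,0],[0,0.003,0.025,0,0,0,0],[0,0.004,0.03,0,0,0,0],[0,0.005,0.035,0,0,0,0],[0,0.006,0.04,0,0,0,0],[0,0.007,0.046,0,0,0,0],[0,0.008,0.052,0,0,0,0],[0,0.008,0.058,0,0,0,0],[0,0.008,0.064,0,0,0,0],[0,0.008,0.07,0,0,0,0],[0,0.008,0.08,0,0,0,0],[0,0.008,0.1,0,0,0,0],[0,0.008,0.13,0,0,0,0],[0,0.008,0.16,0,0,0,0],[0,0.008,0.16,0,0,0,0]]'
python3 -m handwheel '[[-0.03,0,0,0,0,0,0],[-0.06,0,0,0,0,0,0],[-0.09,0,0,0,0,0,0],[-0.12,0,0,0,0,0,0],[-0.15,0,0,0,0,0,0],[-0.17,0,0,0,0,0,0],[-0.18,0,0,0,0,0,0],[-0.18,0,0,0,0,0,0],[-0.18,0,0,0,0,0,0],[-0.18,0,0,0,0,0,0]]'
python3 - <<'E'
from rig import *
import cv2
a=[read_camera(n)["img"] for n in("top","scene")]
cv2.imwrite("pics/p6.png",cv2.hconcat([cv2.resize(a[0][110:240,220:350],(400,400)),cv2.resize(a[1][90:240,140:290],(400,400))]))
E
```

```text
eef_pos: [0.6213, -0.2399, 0.1246]
force: [-1.7, -2.8, 7.6]
clock: 27.0
eef_pos: [0.623, -0.2327, 0.2911]
eef_rot: [0.005, -0.065, 0.998, -0.003]
force: [0.7, 0.0, 0.4]
gripper_width: 0.0003
gripper_force: 0.0
clock: 27.83
eef_pos: [0.4423, -0.2318, 0.2838]
eef_rot: [0.0, -0.065, 0.998, -0.0]
force: [-0.3, -0.8, 0.8]
gripper_width: 0.0006
gripper_force: 0.0
```

View pics/p6.png

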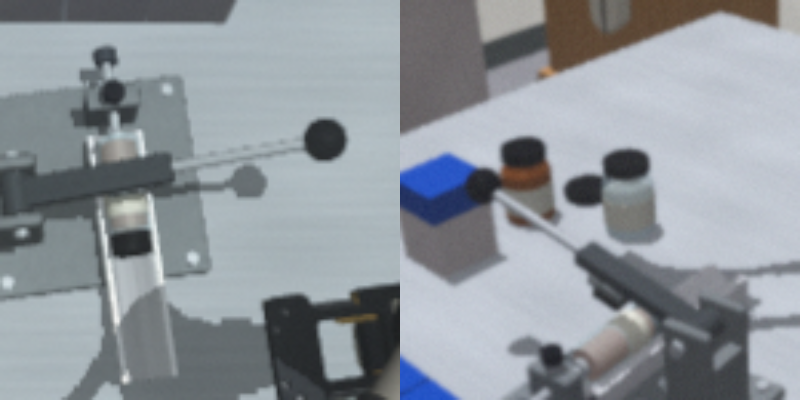

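The lever is up again with its ball at (325,140). The tube is still against the rod at (112,133), and the jars, the carton in view and the rest are undisturbed. The ball took about 4 N over the lever spring, roughly 11 N at the stamp, so I'm handing it in.

```bash
python3 -c "
from rig import *
print(finish_job())"
```

```text
the job is handed in; nothing more can be done
None
```

The job is handed in (no verdict was returned): the tube lies in the V-bed against the stop after a 1 s hold at an estimated 5 N, the stamp was pressed on it at an estimated 11 N, the lever is back up, and nothing in the final view looked disturbed.

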